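# Sweep the leftover terminal blocks off the training panel

## Robot

A 6-joint arm with a two-finger parallel gripper is mounted at the origin on the work surface. World frame = base frame: x ahead of the robot, y to its left, z up, the work surface at z = 0. Lengths are in mm, angles in rad, forces in N, time in s.
With the tool pointing down it reaches from about 275 to 1000 mm from the base axis. Payload 8.4 kg.
Tool frame: the origin (TCP) lies midway between the tips of the shut fingers; the grasp point (between the pads) lies grip_depth behind it (grip_depth is the distance from the TCP to the grasp point, in mm); z points along the fingers, y is the line along which they close (so a half turn about z gives the same grasp; the last joint's range is limited). The gripper opens to 85 mm and grips with 20 to 120 N. Pads are 22 mm wide; open, the fingers measure 114 mm over their backs; the gripper's body (76 mm by 85 mm) begins 54 mm behind the grasp point. The pads swing forward as they close: fully open they stand 13 mm farther back than shut.
Start: joints at [1.279, 0.353, 1.633, -0, 1.155, -0.002], TCP at [178.599, 598.941, 231.281] pointing down, gripper open.
Joint ranges: [-2.63, 2.63], [-0.92, 2.1], [0.06, 2.66], [-1.3, 4.44], [0, 2.69], [-3.02, 3.02]. Speed limits (rad/s): [2.22, 2.22, 2.79, 3.14, 3.14, 3.14].

## Interface

Orientations are given as [roll, pitch, yaw] about the fixed x, y, z axes, in that order (R = Rz(yaw) Ry(pitch) Rx(roll)).
In Python, from rig import * gives the robot as it stands.
- The arm moves only by the shell command python3 -m creep 'ROWS' [FORCE]. ROWS is JSON, a list of rows, each an object of numbers: "x", "y", "z": the shift along the tool's x, y, z in mm; "rx", "ry", "rz": the turn, a rotation vector about the tool's x, y, z in rad; "hand": the finger opening in mm, from 0 to 85.4. A call has 1 to 20 rows; each row shifts and turns the commanded pose from where the row before left it, along the tool's axes as they then stand; what a row does not reach is not made up. A row lasts 1/8 s, in which the tool goes at most 62.5 mm and 10.7 degrees, less where a joint would pass 70% of its speed; a pose out of reach is approached as far as the arm can. A call with a gripper value outside its range is refused whole. The fingers move at their own pace and stop on an object; FORCE is the grip in N (left out, the last holds). Time passes only in rows, so rows that do not move let the fingers close. It gives the time, the measured TCP pose, the force, the opening and the grip force at its end, in the units of the state.
- sense(): the state, without advancing time (a new reading comes with each control period).
- grab_frame(name): name is "side" or "top" or "wrist"; returns the picture (400x640x3 uint8, red, green, blue); there is no depth.
- get_calibration(name): a dict with "K" (3x3 intrinsics, pixels), "R" (3x3) and "t" (3): a world point X has camera coordinates R X + t. Camera axes: x right, y down, z forward; pixel columns grow to the right and rows downward; lengths in mm; the calibration is good to about 2 mm. The wrist camera is an equidistant fisheye: a pixel r from the principal point sees the ray r / f radians off the axis. A picture is of the moment at which its call begins: read the wrist's pose just before it. get_calibration takes no time and is no camera call; for the wrist camera it gives the pose at the moment of the call.
- sign_off(): hands the job in; it is judged then, once.
The state is a dict: "clock": time; "qpos": joint angles; "qvel": joint speeds; "joint_efforts": joint torques, N m; "eef_pos": TCP position; "tcp_rot": TCP orientation; "contact_force": force on the tool from outside, world axes, zero at the start; "wrist_torque": the same for the moment, N m; "opening": opening from 0.0 (shut) to 1.0 (fully open); "grasp_force": force on a finger pad.
Only numpy, scipy, OpenCV 4.12 (cv2) and the standard library are available. Lean on these libraries where they do the work, as an engineer would, in place of code of your own. Each camera call takes 0.05 s, during which the arm holds its last target. There are 200 camera calls.

## Task

Take the straightedge from the panel's front ledge, set it down across the clear lane behind the five loose terminal blocks, and sweep them along the lane all together as one group, off the panel's end into the blue bin, pushing them only with the straightedge. Then lay the straightedge back flat on the front ledge, wholly on it, and let go. Do not disturb the bin, the tape roll or the button station.

Things in the scene. Friction and masses are not known exactly. Their poses are not given: they have to be found in the camera images.
- panel: Fixed training panel 440 mm (its x) by 370 mm (its y), plate top 62 mm above the bench; origin on the bench under its centre. Two grey wiring ducts, 25 wide, 30 high, run along y over its whole length, centred at x = -107.5 and +107.5 mm. Beyond the far duct (x above 120 mm) mounted gear stands up to 82 mm above the plate.
- lane (a point): Centre of the panel's clear lane, on the plate. The lane lies between the two ducts, 190 mm wide along the panel's x, 370 mm long along the panel's y, open at both ends (185 mm either way from here).
- ledge (a point): Centre of the panel's bare front ledge, on the plate: the strip 100 mm deep (panel x -220 to -120 mm) and 370 mm long (panel y) between the panel's near edge and the near duct.
- straightedge: Loose aluminium straightedge, T section, 0.14 to 0.24 kg: flat base 60 mm (its x) by 170 mm (its y), 5 mm thick, both long edges straight; along its middle an upright rib to hold it by, 12 mm thick, 150 mm long, red-sided, top 39 mm above the underside. Origin at the centre of the underside. Starts flat on the front ledge, roughly along the panel's y.
- edge_end_a (a point): Middle of the straightedge's base at its +y end (85 mm from its origin, 2.5 mm above the underside)
- edge_end_b (a point): The same at its -y end
- bin: Loose blue open bin on the bench against one end of the lane (left or right, it varies), 3.5 mm off the panel's end: 224 mm (its x) by 120 mm (its y), axes parallel to the panel's; 48 mm high, so its rim is 14 mm below the plate; walls and floor 4 mm. Origin at the centre of its underside.
- button_station: Bystander: yellow and black push-button box 180 x 74 mm, 79 mm high over its buttons, on the bench at the other end of the lane. Origin at the centre of its underside.
- tape: Bystander: black roll of insulating tape, 60 mm across, 18 mm high, lying on the front ledge near its +y end. Origin at the centre of its underside.
- block_grey1: Loose grey terminal block, 17 to 31 g, lying on its side in the lane: 42 mm by 40 mm in plan (corners within 27 mm of its centre), 12 mm thick. Origin at its centre.
- block_grey2: Loose grey terminal block, 17 to 31 g, lying on its side in the lane: 42 mm by 40 mm in plan (corners within 27 mm of its centre), 12 mm thick. Origin at its centre.
- block_blue: Loose blue terminal block, 17 to 31 g, lying on its side in the lane: 42 mm by 40 mm in plan (corners within 27 mm of its centre), 12 mm thick. Origin at its centre.
- block_green: Loose green terminal block, 17 to 31 g, lying on its side in the lane: 42 mm by 40 mm in plan (corners within 27 mm of its centre), 12 mm thick. Origin at its centre.
- block_orange: Loose orange terminal block, 17 to 31 g, lying on its side in the lane: 42 mm by 40 mm in plan (corners within 27 mm of its centre), 12 mm thick. Origin at its centre.
Things that resemble listed ones, but are neither listed nor needed, are in the scene too. Leave any green look-alike of the straightedge alone. There is more than one size of the block_blue; the one meant has the size given above.

How it is judged (in metres and radians):
On the way, in this order (a step that is already met when the one before it is completed fails the run):
1. the straightedge, held, is down on the plate across the lane between the ducts (contact force between the fingers and straightedge above 2 N and x of straightedge in the frame of panel between -0.03 and 0.03 m and z of straightedge in the frame of panel below 0.07 m and angle between the y axis of straightedge and the x axis of panel, either way round below 0.25 rad and not ((x of block_grey1 in the frame of bin between -0.11 and 0.11 m and y of block_grey1 in the frame of bin between -0.058 and 0.058 m and z of block_grey1 in the frame of bin below 0.048 m) or (x of block_grey2 in the frame of bin between -0.11 and 0.11 m and y of block_grey2 in the frame of bin between -0.058 and 0.058 m and z of block_grey2 in the frame of bin below 0.048 m) or (x of block_blue in the frame of bin between -0.11 and 0.11 m and y of block_blue in the frame of bin between -0.058 and 0.058 m and z of block_blue in the frame of bin below 0.048 m) or (x of block_green in the frame of bin between -0.11 and 0.11 m and y of block_green in the frame of bin between -0.058 and 0.058 m and z of block_green in the frame of bin below 0.048 m) or (x of block_orange in the frame of bin between -0.11 and 0.11 m and y of block_orange in the frame of bin between -0.058 and 0.058 m and z of block_orange in the frame of bin below 0.048 m))), for 0.1 s.
2. all five blocks are in the bin while the straightedge is still held (contact force between the fingers and straightedge above 2 N and x of block_grey1 in the frame of bin between -0.11 and 0.11 m and y of block_grey1 in the frame of bin between -0.058 and 0.058 m and z of each of block_grey1, block_grey2, block_blue, block_green, block_orange in the frame of bin below 0.048 m and x of block_grey2 in the frame of bin between -0.11 and 0.11 m and y of block_grey2 in the frame of bin between -0.058 and 0.058 m and x of block_blue in the frame of bin between -0.11 and 0.11 m and y of block_blue in the frame of bin between -0.058 and 0.058 m and x of block_green in the frame of bin between -0.11 and 0.11 m and y of block_green in the frame of bin between -0.058 and 0.058 m and x of block_orange in the frame of bin between -0.11 and 0.11 m and y of block_orange in the frame of bin between -0.058 and 0.058 m), for 0.2 s.
At the end, for the whole second after the job is handed in: All five blocks rest inside the bin, centres below its rim. The straightedge rests base down and flat (0.06 rad, 4 mm of height) on the front ledge: the middles of its ends lie 130 to 205 mm nearer than the panel's centre line and within the panel's length (x of block_grey1 in the frame of bin between -0.11 and 0.11 m and y of block_grey1 in the frame of bin between -0.058 and 0.058 m and z of each of block_grey1, block_grey2, block_blue, block_green, block_orange in the frame of bin below 0.048 m and x of block_grey2 in the frame of bin between -0.11 and 0.11 m and y of block_grey2 in the frame of bin between -0.058 and 0.058 m and x of block_blue in the frame of bin between -0.11 and 0.11 m and y of block_blue in the frame of bin between -0.058 and 0.058 m and x of block_green in the frame of bin between -0.11 and 0.11 m and y of block_green in the frame of bin between -0.058 and 0.058 m and x of block_orange in the frame of bin between -0.11 and 0.11 m and y of block_orange in the frame of bin between -0.058 and 0.058 m and linear speed of each of block_grey1, block_grey2, block_blue, block_green, block_orange, straightedge below 0.02 m/s and x of edge_end_a in the frame of panel between -0.205 and -0.13 m and y of edge_end_a in the frame of panel between -0.186 and 0.186 m and x of edge_end_b in the frame of panel between -0.205 and -0.13 m and y of edge_end_b in the frame of panel between -0.186 and 0.186 m and z of straightedge in the frame of panel between 0.058 and 0.066 m and angle between straightedge's own z axis and vertical below 0.06 rad); the robot touches nothing.
It fails at once if the sweep is not one group: a block is already in the bin while another is still more than 150 mm from the panel's end (more than 213 mm from the bin's centre, along the lane) (((x of block_grey1 in the frame of bin between -0.11 and 0.11 m and y of block_grey1 in the frame of bin between -0.058 and 0.058 m and z of block_grey1 in the frame of bin below 0.048 m) or (x of block_grey2 in the frame of bin between -0.11 and 0.11 m and y of block_grey2 in the frame of bin between -0.058 and 0.058 m and z of block_grey2 in the frame of bin below 0.048 m) or (x of block_blue in the frame of bin between -0.11 and 0.11 m and y of block_blue in the frame of bin between -0.058 and 0.058 m and z of block_blue in the frame of bin below 0.048 m) or (x of block_green in the frame of bin between -0.11 and 0.11 m and y of block_green in the frame of bin between -0.058 and 0.058 m and z of block_green in the frame of bin below 0.048 m) or (x of block_orange in the frame of bin between -0.11 and 0.11 m and y of block_orange in the frame of bin between -0.058 and 0.058 m and z of block_orange in the frame of bin below 0.048 m)) and (y of any of block_grey1, block_grey2, block_blue, block_green, block_orange in the frame of bin above 0.2135 m or y of any of block_grey1, block_grey2, block_blue, block_green, block_orange in the frame of bin below -0.2135 m)).
It fails at once if the fingers press on a block with more than 3 N (contact force between the fingers and block_grey1 above 3 N or contact force between the fingers and block_grey2 above 3 N or contact force between the fingers and block_blue above 3 N or contact force between the fingers and block_green above 3 N or contact force between the fingers and block_orange above 3 N).
It fails at once if the bin, tape roll or button station is moved by more than 15 mm (distance of any of bin, tape, button_station from where it was at the start of the episode above 0.015 m).
It also fails if it takes over 51 s, if anything falls off the work surface, if the arm or the gripper's body presses on something with over 40 N, if the wrist force passes 120 N, or if a joint passes its speed limit or range.

## Working session

There is one attempt and no reset: what is moved stays moved. The work goes in short steps, Python scripts to look and compute and a shell command to move; the robot and the scene stay as the last step left them, time stands still between calls to the robot, and variables do not carry over. Pictures are saved under pics/ and viewed, at most 12 in all, crops included, and the job is handed in when it is done.

```bash
mkdir -p pics; ls; python3 - <<'E'
from rig import *
import cv2,numpy as np
s=sense();print(s)
for n in("top","side"):
    cv2.imwrite(f"pics/{n}0.png",grab_frame(n)[:,:,::-1]);c=get_calibration(n);print(n,c["K"],c["R"],c["t"])
print(get_calibration("wrist"))
E
```

```text
pics
{'clock': 0.0, 'qpos': array([ 1.27859466e+00,  3.53672334e-01,  1.63412923e+00,  2.10522781e-06,
        1.15517276e+00, -2.42101908e-03]), 'qvel': array([-9.18038174e-04,  1.78919298e-03, -7.65637839e-04, -3.89050511e-04,
       -8.58474271e-05,  9.51033871e-04]), 'joint_efforts': array([-2.92674777e-03, -6.05267715e+01, -3.42070878e+01, -9.54729126e-05,
        9.48868110e-03,  2.79699054e-05]), 'eef_pos': array([178.46663751, 598.49231068, 230.54866168]), 'tcp_rot': array([-3.14021099e+00, -5.26987664e-06,  2.85181115e+00]), 'contact_force': array([-0.36975452,  0.06262449, -0.38784812]), 'wrist_torque': array([-0.04197972, -0.01826684,  0.0583323 ]), 'grasp_force': 0.0, 'opening': 1.0039914533482561}
top [[386.40756195   0.         323.92709691]
 [  0.         386.40756195 198.37361617]
 [  0.           0.           1.        ]] [[-0.03002255 -0.99945735  0.01355212]
 [-0.99654349  0.02887885 -0.07789148]
 [ 0.07745784 -0.01584377 -0.99686973]] [ 26.20929616 549.81598871 832.68730512]
side [[361.67676743   0.         321.90911412]
 [  0.         361.67676743 201.03678989]
 [  0.           0.           1.        ]] [[ 0.94121979 -0.33768249 -0.00870898]
 [-0.22857114 -0.61768793 -0.75247383]
 [ 0.2487178   0.71023388 -0.65856457]] [-509.4933001   202.54255503  734.04897298]
{'K': array([[309.70691629,   0.        , 317.11446075],
       [  0.        , 309.70691629, 197.49754456],
       [  0.        ,   0.        ,   1.        ]]), 'R': array([[ 0.28582067,  0.95828202, -0.00145116],
       [ 0.92566583, -0.27570008,  0.25909889],
       [ 0.24788973, -0.07539911, -0.96584971]]), 't': array([-622.20213516,  -34.02292349,  378.67739839])}
```

View pics/top0.png

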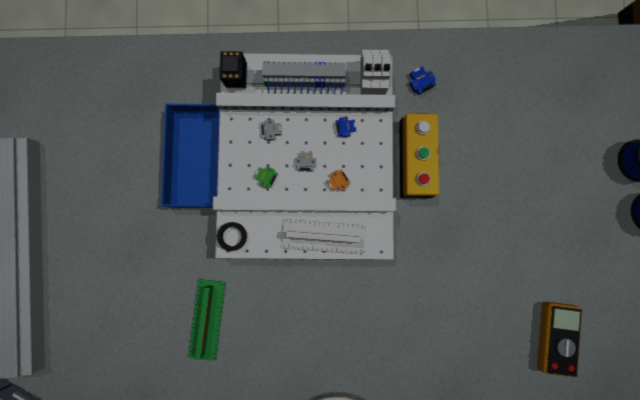

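View pics/side0.png

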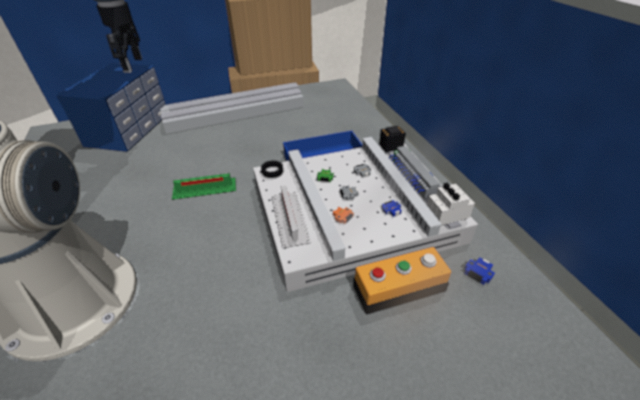

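White T‑bar at (322,237) on the ledge is the straightedge, and the green one at (207,320) is the look‑alike. The lane blocks are grey (270,130), grey (305,161), blue (346,127), green (266,177) and orange (339,180). The larger blue at (421,80) is a look‑alike. The bin is at the +y end (190,156), and the button station is at (421,155). Next I measure and take the one close crop.

```bash
cat > h.py <<'E'
from rig import *
import cv2,numpy as np
def cast(uv,z,n="top"):
    c=get_calibration(n);d=np.linalg.inv(c["K"])@[uv[0],uv[1],1.];d=c["R"].T@d;o=-c["R"].T@c["t"]
    return (o+d*(z-o[2])/d[2])[:2]
E
python3 - <<'E'
from h import *
import rig
print([n for n in dir(rig) if not n.startswith('_')], getattr(rig,'grip_depth',None))
im=cv2.imread("pics/top0.png");hsv=cv2.cvtColor(im,cv2.COLOR_BGR2HSV)
H,S,V=cv2.split(hsv)
# plate front corners: rough pixels to world
for p in [(214.5,260),(394,259.5),(395,209),(214,210)]: print("plate",p,cast(p,62))
for n,lo,hi in [("green",40,80),("blue",105,125),("orange",8,25)]:
    m=((H>=lo)&(H<=hi)&(S>110)&(V>60)).astype(np.uint8)
    k,l,st,ce=cv2.connectedComponentsWithStats(m)
    for i in range(1,k):
        if st[i,4]>60: print(n,ce[i],st[i],cast(ce[i],74))
x,y,w,h=205,90,200,175
cv2.imwrite("pics/crop0.png",cv2.resize(im[y:y+h,x:x+w],None,fx=3.4,fy=3.4,interpolation=cv2.INTER_CUBIC))
E
```

```text
['MotionError', 'get_calibration', 'grab_frame', 'grip_depth', 'sense', 'sign_off'] 18.700000000000003
plate (214.5, 260) [425.82144785 240.96201039]
plate (394, 259.5) [ 415.25995576 -131.49490432]
plate (395, 209) [ 520.42445247 -138.25749624]
plate (214, 210) [529.4679153  241.16860762]
green [423.63636364 152.24675325] [419 148  10  10  77] [ 637.30660725 -201.42502784]
green [265.48695652 176.33913043] [255 167  22  20 230] [595.67900365 130.84265408]
green [206.36325238 319.37434002] [ 188  279   37   81 1894] [308.61347377 255.02854618]
blue [422.01312336  79.22834646] [410  66  26  27 381] [ 794.84952175 -205.86384784]
blue [191.80804694 157.87803856] [ 160  103   60  104 4772] [638.68346501 283.05917668]
blue [345.08333333 126.37698413] [336 117  20  20 252] [696.93099843 -38.27271752]
orange [421.37687075 154.30929705] [ 405  114   34   81 2205] [ 633.05771861 -196.44682798]
orange [338.01454545 180.39272727] [327 170  23  20 275] [582.93088361 -19.62532943]
orange [550.62200957 330.6076555 ] [543 302  38  72 418] [ 263.10576826 -442.2309956 ]
```

View pics/crop0.png

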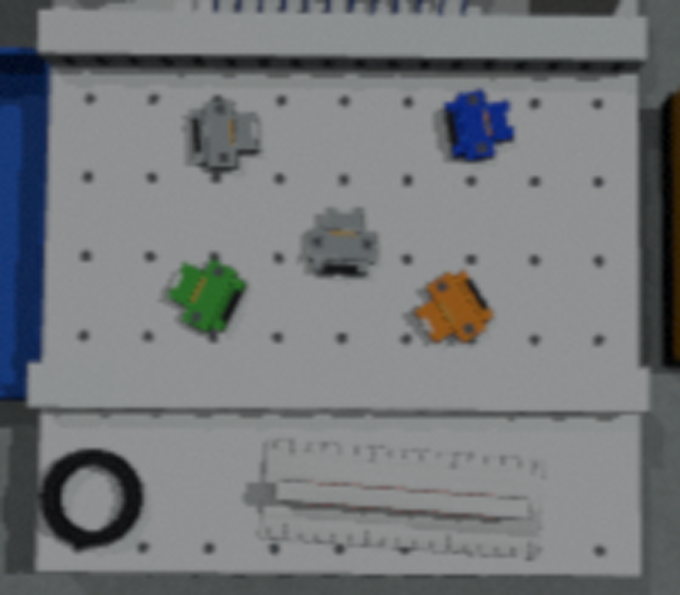

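The crop shows the white straightedge with red‑sided rib, rib top about (277,490)–(528,508) crop px. It also shows five lane blocks of like size and the tape at (92,498). Choice confirmed.

```bash
python3 - <<'E'
from h import *
f=lambda u,v:((u+.5)/3.4-.5+205,(v+.5)/3.4-.5+90)
P=lambda u,v,z:cast(f(u,v),z)
for a,b in [((90,99),(598,104)),((84,336),(599,340)),((38,572),(640,575))]:
    p,q=P(*a,62),P(*b,62);d=p-q;print("row",p,q,np.hypot(*d),"yaw",np.arctan2(-d[0],d[1]))
p,q=P(277,489,101),P(528,508,101);d=p-q;print("rib",p,q,(p+q)/2,np.hypot(*d),"yaw",np.arctan2(-d[0],d[1]))
b=[P(262,440,67),P(262,538,67),P(540,462,67),P(540,557,67)];print("base",np.mean(b,0))
for n,u,v in [("g1",222,136),("g2",340,243),("bl",475,127),("gr",207,297),("or",455,306)]: print(n,P(u,v,74))
print("tape",P(92,498,80))
for u,v in [(48,70),(43,360),(640,70),(640,360)]: print("edge",P(u,v,62))
E
```

```text
row [723.05096996 203.28467839] [ 711.50724137 -115.63719737] 319.1307263629974 yaw -0.03618030638425046
row [573.80735721 208.67964812] [ 562.18360553 -110.06513211] 318.9566530466438 yaw -0.0364511165429513
row [430.08327123 238.19683637] [ 416.84936141 -129.22819155] 367.6632800707234 yaw -0.036002423651141785
rib [476.43752049  88.42161792] [460.94005158 -57.92957273] [468.68878603  15.2460226 ] 147.16943482077227 yaw -0.10549917722967521
base [467.65944954  15.79418188]
g1 [694.11524689 119.71497362]
g2 [625.3885507   48.70804488]
bl [695.63748759 -36.68869789]
gr [594.29317954 130.77992809]
or [584.4660662  -20.62637696]
tape [474.20126833 200.87084884]
edge [742.29726934 229.34587969]
edge [559.64607855 234.04612658]
edge [ 732.68379282 -143.12279745]
edge [ 548.98737972 -135.04138196]
```

```bash
python3 -m creep '[{"rz":0.174,"hand":42},{"rz":0.174},{"rz":0.173},{"rz":0.173},{"rz":0.173},{"rz":0.173},{"rz":0.173},{"rz":0.173},{},{}]' 60; python3 -m creep '[{"x":-39.2,"y":25},{"x":-39.2,"y":25},{"x":-39.2,"y":25},{"x":-39.2,"y":25},{"x":-39.2,"y":25},{"x":-39.2,"y":25},{"x":-39.2,"y":25},{"x":-39.2,"y":25},{"x":-39.2,"y":25},{"x":-39.2,"y":25},{"x":-39.2,"y":25},{"x":-39.2,"y":25},{"x":-39.2,"y":25},{"x":-39.2,"y":25},{},{}]'
python3 - <<'E'
from h import *
s=sense();print(s["eef_pos"],s["tcp_rot"],s["qpos"],s["clock"])
c=get_calibration("wrist");im=grab_frame("wrist")[:,:,::-1];cv2.imwrite("pics/w1.png",im)
np.savez("w1.npz",**c)
E
```

```text
[178.46379413 598.51263724 230.62204729] [-3.14030831e+00 -1.07809197e-05  2.85178040e+00] [ 1.27860521e+00  3.53582752e-01  1.63408851e+00  8.44442675e-06
  1.15520576e+00 -2.38228180e-03] 0.1schema error: expected keys x, y, z, rx, ry, rz, hand
schema error: expected keys x, y, z, rx, ry, rz, hand
```

View pics/w1.png

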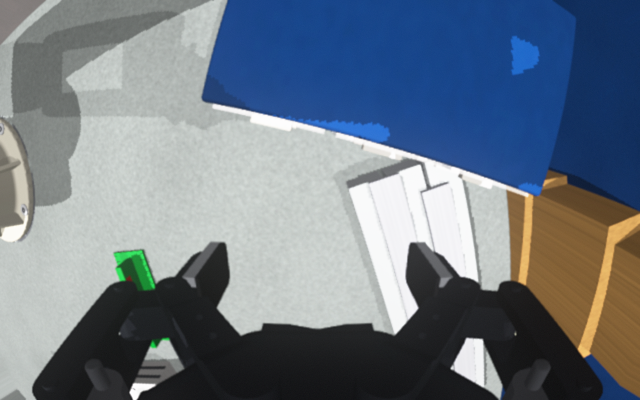

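The move was refused: every row needs all seven keys. The wrist picture only shows the start spot, with the green look-alike at (140,270).

```bash
python3 -m creep '[{"x":0,"y":0,"z":0,"rx":0,"ry":0,"rz":0.174,"hand":42},{"x":0,"y":0,"z":0,"rx":0,"ry":0,"rz":0.174,"hand":42},{"x":0,"y":0,"z":0,"rx":0,"ry":0,"rz":0.173,"hand":42},{"x":0,"y":0,"z":0,"rx":0,"ry":0,"rz":0.173,"hand":42},{"x":0,"y":0,"z":0,"rx":0,"ry":0,"rz":0.173,"hand":42},{"x":0,"y":0,"z":0,"rx":0,"ry":0,"rz":0.173,"hand":42},{"x":0,"y":0,"z":0,"rx":0,"ry":0,"rz":0.173,"hand":42},{"x":0,"y":0,"z":0,"rx":0,"ry":0,"rz":0.173,"hand":42},{"x":0,"y":0,"z":0,"rx":0,"ry":0,"rz":0,"hand":42}]' 60
```

```text
clock: 1.27
eef_pos: [178.6, 598.8, 231.0]
tcp_rot: [-3.142, 0.001, 1.467]
contact_force: [0.7, 0.2, 0.4]
opening: 0.492
grasp_force: 0.0
```

```bash
python3 -m creep '[{"x":-39.2,"y":25,"z":0,"rx":0,"ry":0,"rz":0,"hand":42},{"x":-39.2,"y":25,"z":0,"rx":0,"ry":0,"rz":0,"hand":42},{"x":-39.2,"y":25,"z":0,"rx":0,"ry":0,"rz":0,"hand":42},{"x":-39.2,"y":25,"z":0,"rx":0,"ry":0,"rz":0,"hand":42},{"x":-39.2,"y":25,"z":0,"rx":0,"ry":0,"rz":0,"hand":42},{"x":-39.2,"y":25,"z":0,"rx":0,"ry":0,"rz":0,"hand":42},{"x":-39.2,"y":25,"z":0,"rx":0,"ry":0,"rz":0,"hand":42},{"x":-39.2,"y":25,"z":0,"rx":0,"ry":0,"rz":0,"hand":42},{"x":-39.2,"y":25,"z":0,"rx":0,"ry":0,"rz":0,"hand":42},{"x":-39.2,"y":25,"z":0,"rx":0,"ry":0,"rz":0,"hand":42},{"x":-39.2,"y":25,"z":0,"rx":0,"ry":0,"rz":0,"hand":42},{"x":-39.2,"y":25,"z":0,"rx":0,"ry":0,"rz":0,"hand":42},{"x":-39.2,"y":25,"z":0,"rx":0,"ry":0,"rz":0,"hand":42},{"x":-39.2,"y":25,"z":0,"rx":0,"ry":0,"rz":0,"hand":42},{"x":0,"y":0,"z":0,"rx":0,"ry":0,"rz":0,"hand":42},{"x":0,"y":0,"z":0,"rx":0,"ry":0,"rz":0,"hand":42}]'
python3 - <<'E'
from h import *
s=sense();print(s["eef_pos"],s["tcp_rot"],s["qpos"],s["clock"])
c=get_calibration("wrist");im=grab_frame("wrist")[:,:,::-1];cv2.imwrite("pics/w2.png",im)
np.savez("w2.npz",**c)
E
```

```text
clock: 3.28
eef_pos: [468.7, 16.6, 231.1]
tcp_rot: [-3.141, -0.0, 1.467]
contact_force: [-0.5, -0.1, 0.1]
opening: 0.492
grasp_force: 0.0
[468.73787682  16.58009744 231.06883389] [-3.14082966e+00 -1.96095348e-04  1.46738126e+00] [3.19417623e-02 1.07962224e-01 1.95473645e+00 3.37116899e-04
 1.07962355e+00 1.35197642e-01] 3.275
```

View pics/w2.png

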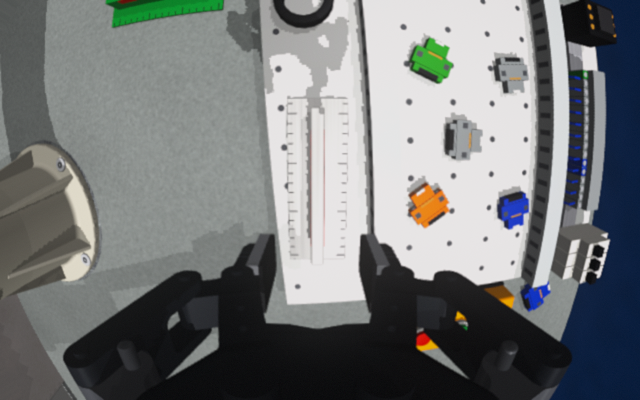

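The wrist view shows the straightedge base corners at about (287,97), (348,97), (350,261) and (286,259), with the rib top from (318,108) to (317,263). Now computing the offset.

```bash
cat >> h.py <<'E'
def wcast(uv,z,c):
    n=cv2.fisheye.undistortPoints(np.array([[uv]],float),c["K"],np.zeros(4))[0,0]
    d=c["R"].T@[n[0],n[1],1.];o=-c["R"].T@c["t"];return (o+d*(z-o[2])/d[2])[:2]
E
python3 - <<'E'
from h import *
c=dict(np.load("w2.npz"))
yw=lambda d:np.arctan2(-d[0],d[1])
B=[wcast(p,67,c) for p in [(287,97),(348,97),(350,261),(286,259)]]
print("base",B,np.mean(B,0),yw(B[0]-B[3]),yw(B[1]-B[2]))
a,b=wcast((318,108),101,c),wcast((317,263),101,c);print("rib",a,b,(a+b)/2,np.hypot(*(a-b)),yw(a-b))
for n,p,z in [("gr",(432,62),74),("g1",(511,74),74),("g2",(462,138),74),("or",(428,206),74),("bl",(514,211),74)]:print(n,wcast(p,z,c))
for p in [(372,282),(368,130),(364,30)]:print("duct near top?",wcast(p,92,c),wcast(p,62,c))
a,b=wcast((409,101.5),62,c),wcast((413,239),62,c);print("holes",a,b,yw(a-b))
E
```

```text
base [array([447.65338592, 102.13865929]), array([507.07125613,  95.98070104]), array([495.16096543, -78.4175775 ]), array([425.03485722, -68.63373612])] [468.73011617  12.76701168] -0.13168194514568127 -0.06818774724697459
rib [476.52878306  86.91993597] [460.43314589 -59.51958992] [468.48096448  13.70017302] 147.3214318358372 -0.10947376554235079
gr [595.13557629 127.0265614 ]
g1 [692.15892292 116.92857413]
g2 [623.07290978  47.78454769]
or [582.23281079 -21.70901134]
bl [696.18375852 -40.75810594]
duct near top? [515.37662032 -93.6393472 ] [ 519.64266022 -112.07030269]
duct near top? [519.94561601  63.05539212] [524.69751631  61.28712881]
duct near top? [525.83724775 156.78068849] [531.21565566 164.97903778]
holes [570.18253231  87.74138375] [568.77462697 -62.87428499] -0.009347396262192047
```

```bash
python3 -m creep '[{"x":-2,"y":0,"z":30,"rx":0,"ry":0,"rz":0,"hand":42},{"x":0,"y":0,"z":35,"rx":0,"ry":0,"rz":0,"hand":42},{"x":0,"y":0,"z":35,"rx":0,"ry":0,"rz":0,"hand":42},{"x":0,"y":0,"z":25,"rx":0,"ry":0,"rz":0,"hand":42},{"x":0,"y":0,"z":20,"rx":0,"ry":0,"rz":0,"hand":42},{"x":0,"y":0,"z":13,"rx":0,"ry":0,"rz":0,"hand":42},{"x":0,"y":0,"z":0,"rx":0,"ry":0,"rz":0,"hand":42},{"x":0,"y":0,"z":0,"rx":0,"ry":0,"rz":0,"hand":0},{"x":0,"y":0,"z":0,"rx":0,"ry":0,"rz":0,"hand":0},{"x":0,"y":0,"z":0,"rx":0,"ry":0,"rz":0,"hand":0},{"x":0,"y":0,"z":0,"rx":0,"ry":0,"rz":0,"hand":0},{"x":0,"y":0,"z":0,"rx":0,"ry":0,"rz":0,"hand":0},{"x":0,"y":0,"z":0,"rx":0,"ry":0,"rz":0,"hand":0}]' 60
```

```text
clock: 4.95
eef_pos: [469.6, 14.6, 74.2]
tcp_rot: [3.14, -0.0, 1.466]
contact_force: [-1.2, 2.3, 7.4]
opening: 0.132
grasp_force: 59.6
```

```bash
python3 -m creep '[{"x":0,"y":0,"z":-15,"rx":0,"ry":0,"rz":0,"hand":0},{"x":0,"y":0,"z":-25,"rx":0,"ry":0,"rz":0,"hand":0},{"x":0,"y":0,"z":-25,"rx":0,"ry":0,"rz":0,"hand":0},{"x":0,"y":0,"z":-25,"rx":0,"ry":0,"rz":0,"hand":0},{"x":0,"y":0,"z":0,"rx":0,"ry":0,"rz":0.167,"hand":0},{"x":0,"y":0,"z":0,"rx":0,"ry":0,"rz":0.167,"hand":0},{"x":0,"y":0,"z":0,"rx":0,"ry":0,"rz":0.167,"hand":0},{"x":0,"y":0,"z":0,"rx":0,"ry":0,"rz":0.167,"hand":0},{"x":0,"y":0,"z":0,"rx":0,"ry":0,"rz":0.167,"hand":0},{"x":0,"y":0,"z":0,"rx":0,"ry":0,"rz":0.167,"hand":0},{"x":0,"y":0,"z":0,"rx":0,"ry":0,"rz":0.167,"hand":0},{"x":0,"y":0,"z":0,"rx":0,"ry":0,"rz":0.167,"hand":0},{"x":0,"y":0,"z":0,"rx":0,"ry":0,"rz":0.167,"hand":0},{"x":0,"y":0,"z":0,"rx":0,"ry":0,"rz":0,"hand":0}]'
python3 -m creep '[{"x":20,"y":14,"z":0,"rx":0,"ry":0,"rz":0,"hand":0},{"x":30,"y":20,"z":0,"rx":0,"ry":0,"rz":0,"hand":0},{"x":30,"y":20,"z":0,"rx":0,"ry":0,"rz":0,"hand":0},{"x":30,"y":20,"z":0,"rx":0,"ry":0,"rz":0,"hand":0},{"x":30,"y":20,"z":0,"rx":0,"ry":0,"rz":0,"hand":0},{"x":21,"y":13,"z":0,"rx":0,"ry":0,"rz":0,"hand":0},{"x":10,"y":6,"z":0,"rx":0,"ry":0,"rz":0,"hand":0},{"x":0,"y":0,"z":0,"rx":0,"ry":0,"rz":0,"hand":0},{"x":0,"y":0,"z":0,"rx":0,"ry":0,"rz":0,"hand":0}]'
python3 - <<'E'
from h import *
s=sense();print(s["eef_pos"],s["tcp_rot"],s["qpos"],s["clock"])
c=get_calibration("wrist");im=grab_frame("wrist")[:,:,::-1];np.savez("w3.npz",**c);t=grab_frame("top")[:,:,::-1]
cv2.imwrite("pics/w3.png",im)
cv2.imwrite("pics/c3.png",np.vstack([im[:290],cv2.resize(t[80:235,190:440],(640,397))[:310]]))
E
```

```text
clock: 6.7
eef_pos: [468.9, 14.4, 164.0]
tcp_rot: [3.142, -0.001, -0.036]
contact_force: [0.0, 0.0, -2.5]
opening: 0.129
grasp_force: 58.7
clock: 7.82
eef_pos: [634.7, -104.2, 163.2]
tcp_rot: [-3.141, 0.001, -0.036]
contact_force: [-0.5, 0.8, -1.8]
opening: 0.129
grasp_force: 58.8
[ 634.66421592 -104.18887743  163.22215574] [-3.14132088e+00  1.02242793e-03 -3.60317925e-02] [-1.65118171e-01  4.48487376e-01  1.65139189e+00  1.59643623e-04
  1.04276230e+00  1.44162958e+00] 7.825
```

View pics/c3.png

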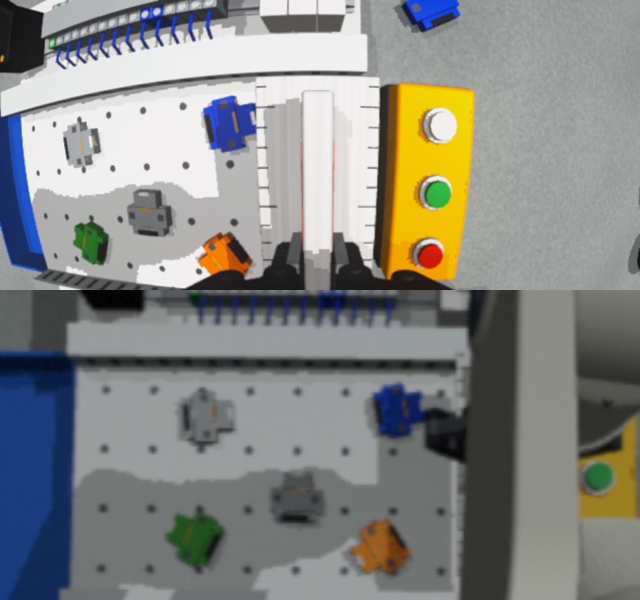

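The straightedge is held across the lane. Its far corners are at (257,78) and (379,78), and the far duct's inner lower edge runs from (0,115) to (367,72). Blue sits at (228,122), ahead of the base.

```bash
python3 - <<'E'
from h import *
c=dict(np.load("w3.npz"))
O=np.array([642.5,46.5]);R=np.array([[.99935,-.036],[.036,.99935]])
pan=lambda p:R@(p-O)
for n,p,z in [("edgeL",(257,78),156),("edgeR",(379,78),156),("ribend",(318,92),190),("duct?",(200,83),92),("duct?",(120,92),92),("duct?",(367,72),92),("duct62",(120,92),62),("blue",(228,122),74),("blueback",(256,115),74),("orange",(225,256),74),("station",(383,180),72)]:print(n,wcast(p,z,c),pan(wcast(p,z,c)))
print(pan(np.array([634.7,-104.2])))
E
```

```text
edgeL [720.14140046 -80.29277415] [  82.15547342 -123.91526843]
edgeR [ 718.05760409 -139.13267349] [  82.19126789 -182.79193851]
ribend [ 708.87079607 -109.23555528] [  71.93413505 -153.24497851]
duct? [729.68483039 -26.09947224] [ 89.74174125 -69.41362869]
duct? [733.55265722  45.16402059] [91.04156826  1.94278463]
duct? [ 729.96944158 -143.87285155] [  94.2660091 -187.1002093]
duct62 [738.26689751  66.70108949] [94.9774098  23.63556709]
blue [699.39346249 -40.52890865] [ 59.98952245 -84.92417521]
blueback [703.04763694 -62.8037999 ] [  64.44321777 -107.0530375 ]
orange [588.35400092 -25.65771971] [-51.51312628 -74.06007316]
station [ 649.12138374 -158.41638021] [  13.99406953 -204.54481475]
[  -2.36973  -150.882845]
```

```bash
python3 -m creep '[{"x":2,"y":0,"z":15,"rx":0,"ry":0,"rz":0,"hand":0},{"x":0,"y":0,"z":20,"rx":0,"ry":0,"rz":0,"hand":0},{"x":0,"y":0,"z":20,"rx":0,"ry":0,"rz":0,"hand":0},{"x":0,"y":0,"z":15,"rx":0,"ry":0,"rz":0,"hand":0},{"x":0,"y":0,"z":10,"rx":0,"ry":0,"rz":0,"hand":0},{"x":0,"y":0,"z":7,"rx":0,"ry":0,"rz":0,"hand":0},{"x":0,"y":0,"z":0,"rx":0,"ry":0,"rz":0,"hand":0},{"x":0,"y":0,"z":0,"rx":0,"ry":0,"rz":0,"hand":0},{"x":0,"y":0,"z":0,"rx":0,"ry":0,"rz":0,"hand":0}]'
python3 - <<'E'
from h import *
s=sense();print(s["eef_pos"],s["contact_force"],s["wrist_torque"])
im=grab_frame("side")[:,:,::-1]
cv2.imwrite("pics/s4.png",cv2.resize(im[120:290,240:500],None,fx=3,fy=3))
E
```

```text
clock: 9.05
eef_pos: [638.0, -105.0, 76.9]
tcp_rot: [3.141, -0.001, -0.037]
contact_force: [0.6, 0.1, -1.9]
opening: 0.128
grasp_force: 58.8
[ 638.02173366 -104.95263741   76.92316239] [ 0.62462841  0.07873975 -1.86848337] [ 0.03771601 -0.02625478  0.00869031]
```

View pics/s4.png

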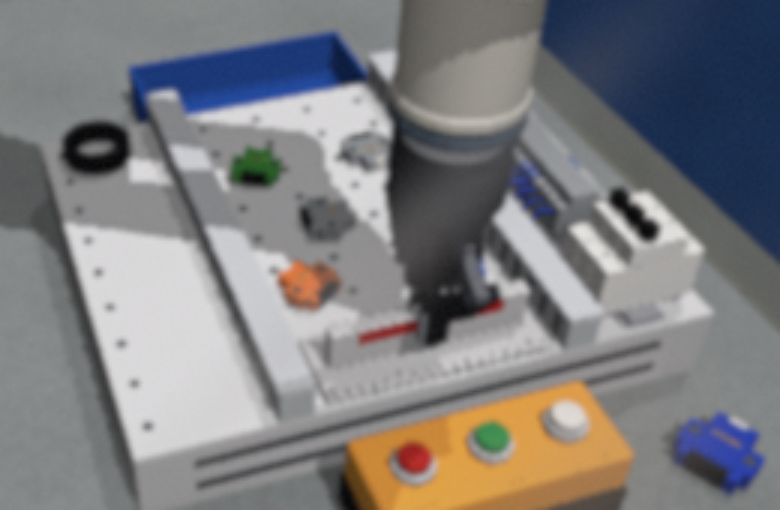

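```bash
python3 -m creep '[{"x":0,"y":0,"z":2,"rx":0,"ry":0,"rz":0,"hand":0},{"x":0,"y":-5,"z":0,"rx":0,"ry":0,"rz":0,"hand":0},{"x":0,"y":-8,"z":0,"rx":0,"ry":0,"rz":0,"hand":0},{"x":0,"y":-10,"z":0,"rx":0,"ry":0,"rz":0,"hand":0},{"x":0,"y":-10,"z":0,"rx":0,"ry":0,"rz":0,"hand":0},{"x":0,"y":-10,"z":0,"rx":0,"ry":0,"rz":0,"hand":0},{"x":0,"y":-10,"z":0,"rx":0,"ry":0,"rz":0,"hand":0},{"x":0,"y":-10,"z":0,"rx":0,"ry":0,"rz":0,"hand":0},{"x":0,"y":-10,"z":0,"rx":0,"ry":0,"rz":0,"hand":0},{"x":0,"y":-10,"z":0,"rx":0,"ry":0,"rz":0,"hand":0},{"x":0,"y":-10,"z":0,"rx":0,"ry":0,"rz":0,"hand":0},{"x":0,"y":-10,"z":0,"rx":0,"ry":0,"rz":0,"hand":0},{"x":0,"y":-10,"z":0,"rx":0,"ry":0,"rz":0,"hand":0},{"x":0,"y":-10,"z":0,"rx":0,"ry":0,"rz":0,"hand":0},{"x":0,"y":-10,"z":0,"rx":0,"ry":0,"rz":0,"hand":0},{"x":0,"y":-10,"z":0,"rx":0,"ry":0,"rz":0,"hand":0},{"x":0,"y":-10,"z":0,"rx":0,"ry":0,"rz":0,"hand":0},{"x":0,"y":-7,"z":0,"rx":0,"ry":0,"rz":0,"hand":0},{"x":0,"y":0,"z":0,"rx":0,"ry":0,"rz":0,"hand":0}]'
python3 - <<'E'
from h import *
s=sense();print(s["eef_pos"],s["contact_force"],s["wrist_torque"])
c=get_calibration("wrist");im=grab_frame("wrist")[:,:,::-1];np.savez("w5.npz",**c)
im2=grab_frame("side")[:,:,::-1]
cv2.imwrite("pics/s5.png",np.vstack([im[:290],cv2.resize(im2[120:250,240:500],(620,310))[:, :] if 0 else cv2.resize(im2[120:250,240:500],(640,310))]))
E
```

```text
clock: 11.48
eef_pos: [643.6, 55.7, 74.3]
tcp_rot: [-3.141, -0.0, -0.037]
contact_force: [-0.6, -0.4, -2.0]
opening: 0.129
grasp_force: 58.8
[643.60461298  55.68514678  74.29790195] [-0.60994926 -0.37386423 -1.96884925] [ 0.06325516 -0.06812326  0.03862994]
```

View pics/s5.png

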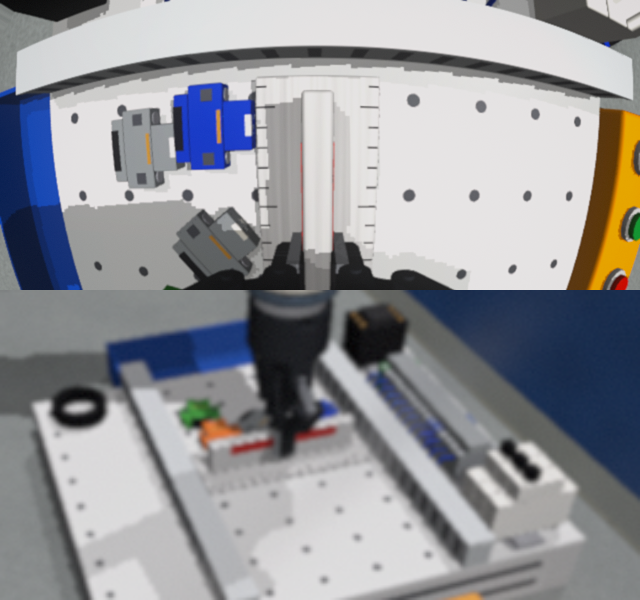

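Blue and grey1, orange and green, and grey2 all ride ahead of the edge as one group. I continue off the end.

```bash
python3 -m creep '[{"x":0,"y":-5,"z":0,"rx":0,"ry":0,"rz":0,"hand":0},{"x":0,"y":-9,"z":0,"rx":0,"ry":0,"rz":0,"hand":0},{"x":0,"y":-10,"z":0,"rx":0,"ry":0,"rz":0,"hand":0},{"x":0,"y":-10,"z":0,"rx":0,"ry":0,"rz":0,"hand":0},{"x":0,"y":-10,"z":0,"rx":0,"ry":0,"rz":0,"hand":0},{"x":0,"y":-10,"z":0,"rx":0,"ry":0,"rz":0,"hand":0},{"x":0,"y":-10,"z":0,"rx":0,"ry":0,"rz":0,"hand":0},{"x":0,"y":-10,"z":0,"rx":0,"ry":0,"rz":0,"hand":0},{"x":0,"y":-10,"z":0,"rx":0,"ry":0,"rz":0,"hand":0},{"x":0,"y":-10,"z":0,"rx":0,"ry":0,"rz":0,"hand":0},{"x":0,"y":-10,"z":0,"rx":0,"ry":0,"rz":0,"hand":0},{"x":0,"y":-10,"z":0,"rx":0,"ry":0,"rz":0,"hand":0},{"x":0,"y":-10,"z":0,"rx":0,"ry":0,"rz":0,"hand":0},{"x":0,"y":-10,"z":0,"rx":0,"ry":0,"rz":0,"hand":0},{"x":0,"y":-10,"z":0,"rx":0,"ry":0,"rz":0,"hand":0},{"x":0,"y":-8,"z":0,"rx":0,"ry":0,"rz":0,"hand":0},{"x":0,"y":-6,"z":0,"rx":0,"ry":0,"rz":0,"hand":0},{"x":0,"y":-4,"z":0,"rx":0,"ry":0,"rz":0,"hand":0},{"x":0,"y":0,"z":0,"rx":0,"ry":0,"rz":0,"hand":0},{"x":0,"y":0,"z":0,"rx":0,"ry":0,"rz":0,"hand":0}]'
python3 - <<'E'
from h import *
s=sense();print(s["eef_pos"],s["contact_force"],s["wrist_torque"])
c=get_calibration("wrist");im=grab_frame("wrist")[:,:,::-1];np.savez("w6.npz",**c)
im2=grab_frame("top")[:,:,::-1]
cv2.imwrite("pics/s6.png",np.vstack([im[:290],cv2.resize(im2[90:220,140:400],(640,310))]))
E
```

```text
clock: 14.08
eef_pos: [649.6, 216.8, 74.3]
tcp_rot: [3.142, 0.0, -0.037]
contact_force: [-0.5, 0.3, -1.3]
opening: 0.126
grasp_force: 58.8
[649.58714693 216.77006821  74.28848335] [-0.48093378  0.2905357  -1.33758082] [ 0.04115541 -0.01892484  0.03092065]
```

View pics/s6.png

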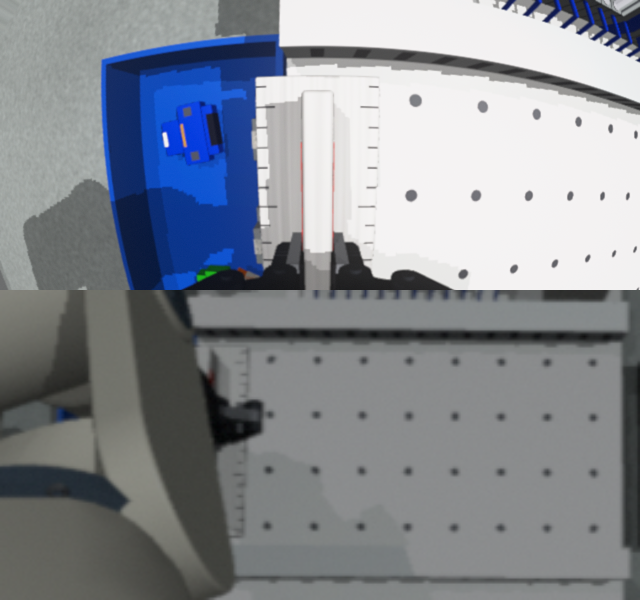

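Blue and green lie in the bin. Two grey bits peek out beside the base at (254,145) and (258,240). I lift and back off while still holding, then look.

```bash
python3 -m creep '[{"x":0,"y":0,"z":-15,"rx":0,"ry":0,"rz":0,"hand":0},{"x":0,"y":0,"z":-25,"rx":0,"ry":0,"rz":0,"hand":0},{"x":0,"y":0,"z":-25,"rx":0,"ry":0,"rz":0,"hand":0},{"x":0,"y":20,"z":-25,"rx":0,"ry":0,"rz":0,"hand":0},{"x":-10,"y":30,"z":0,"rx":0,"ry":0,"rz":0,"hand":0},{"x":-20,"y":40,"z":0,"rx":0,"ry":0,"rz":0,"hand":0},{"x":-20,"y":40,"z":0,"rx":0,"ry":0,"rz":0,"hand":0},{"x":-10,"y":20,"z":0,"rx":0,"ry":0,"rz":0,"hand":0},{"x":0,"y":0,"z":0,"rx":0,"ry":0,"rz":0,"hand":0},{"x":0,"y":0,"z":0,"rx":0,"ry":0,"rz":0,"hand":0}]'
python3 - <<'E'
from h import *
im=grab_frame("wrist")[:,:,::-1]
im2=grab_frame("top")[:,:,::-1]
cv2.imwrite("pics/s7.png",np.vstack([im[:290],cv2.resize(im2[90:220,140:400],(640,310))]))
E
```

```text
clock: 15.42
eef_pos: [585.0, 69.7, 164.8]
tcp_rot: [-3.141, -0.001, -0.037]
contact_force: [0.0, -0.2, -2.6]
opening: 0.13
grasp_force: 58.9
```

View pics/s7.png

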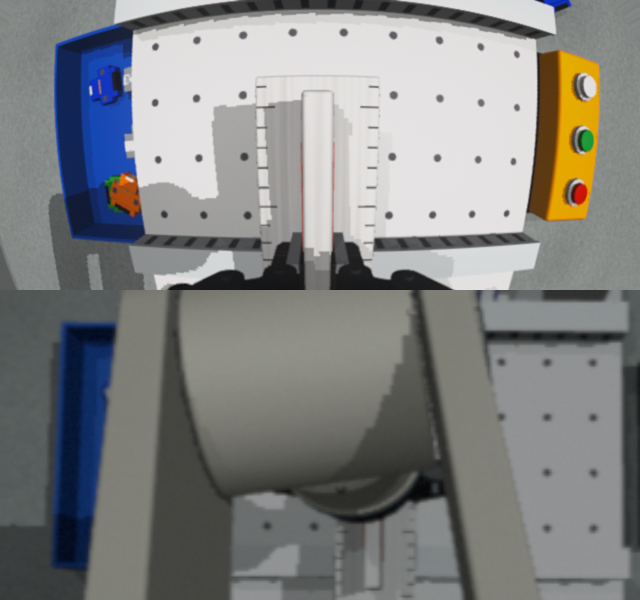

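All five blocks appear in the bin: blue, orange over green, and two greys by the panel wall. None are left on the plate. I go back over the ledge and check the bin again before placing.

```bash
python3 -m creep '[{"x":-15,"y":8,"z":0,"rx":0,"ry":0,"rz":0,"hand":0},{"x":-26,"y":13,"z":0,"rx":0,"ry":0,"rz":0,"hand":0},{"x":-26,"y":13,"z":0,"rx":0,"ry":0,"rz":0,"hand":0},{"x":-26,"y":13,"z":0,"rx":0,"ry":0,"rz":0,"hand":0},{"x":-16,"y":9,"z":0,"rx":0,"ry":0,"rz":0,"hand":0},{"x":0,"y":0,"z":0,"rx":0,"ry":0,"rz":-0.1745,"hand":0},{"x":0,"y":0,"z":0,"rx":0,"ry":0,"rz":-0.1745,"hand":0},{"x":0,"y":0,"z":0,"rx":0,"ry":0,"rz":-0.1745,"hand":0},{"x":0,"y":0,"z":0,"rx":0,"ry":0,"rz":-0.1745,"hand":0},{"x":0,"y":0,"z":0,"rx":0,"ry":0,"rz":-0.1745,"hand":0},{"x":0,"y":0,"z":0,"rx":0,"ry":0,"rz":-0.1745,"hand":0},{"x":0,"y":0,"z":0,"rx":0,"ry":0,"rz":-0.1745,"hand":0},{"x":0,"y":0,"z":0,"rx":0,"ry":0,"rz":-0.1745,"hand":0},{"x":0,"y":0,"z":0,"rx":0,"ry":0,"rz":-0.1745,"hand":0},{"x":0,"y":0,"z":0,"rx":0,"ry":0,"rz":0,"hand":0},{"x":0,"y":0,"z":0,"rx":0,"ry":0,"rz":0,"hand":0}]'
python3 - <<'E'
from h import *
a=grab_frame("top")[:,:,::-1];b=grab_frame("side")[:,:,::-1]
cv2.imwrite("pics/s8.png",np.hstack([cv2.resize(a[95:215,150:240],(430,573),interpolation=cv2.INTER_CUBIC),cv2.resize(b[120:220,270:370],(360,573),interpolation=cv2.INTER_CUBIC)]))
E
```

```text
clock: 17.52
eef_pos: [473.0, 17.4, 164.3]
tcp_rot: [3.141, -0.0, 1.53]
contact_force: [0.2, 0.2, -2.0]
opening: 0.129
grasp_force: 58.8
```

View pics/s8.png

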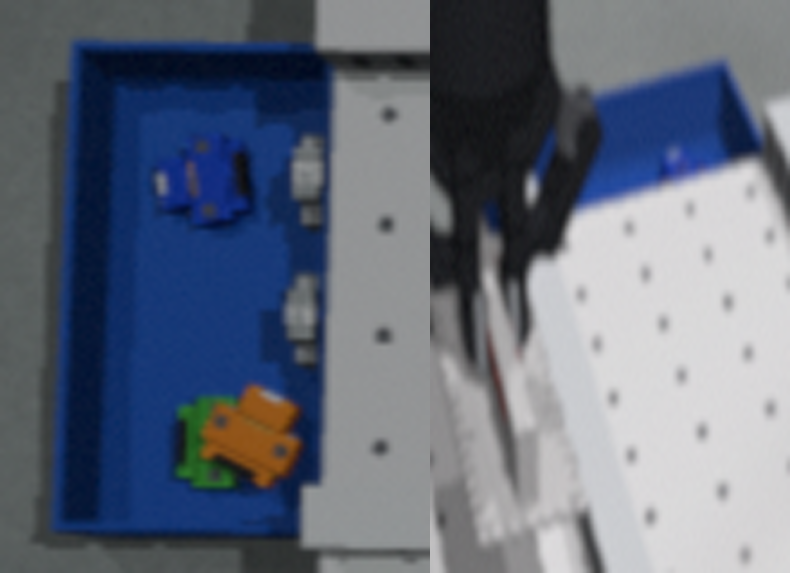

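All five blocks are inside the bin; the two greys stand on edge against its near wall. Now I lower onto the ledge.

```bash
python3 -m creep '[{"x":0,"y":0,"z":15,"rx":0,"ry":0,"rz":0,"hand":0},{"x":0,"y":0,"z":25,"rx":0,"ry":0,"rz":0,"hand":0},{"x":0,"y":0,"z":20,"rx":0,"ry":0,"rz":0,"hand":0},{"x":0,"y":0,"z":12,"rx":0,"ry":0,"rz":0,"hand":0},{"x":0,"y":0,"z":8,"rx":0,"ry":0,"rz":0,"hand":0},{"x":0,"y":0,"z":5,"rx":0,"ry":0,"rz":0,"hand":0},{"x":0,"y":0,"z":3,"rx":0,"ry":0,"rz":0,"hand":0},{"x":0,"y":0,"z":2,"rx":0,"ry":0,"rz":0,"hand":0},{"x":0,"y":0,"z":0,"rx":0,"ry":0,"rz":0,"hand":0},{"x":0,"y":0,"z":0,"rx":0,"ry":0,"rz":0,"hand":0}]'
```

```text
clock: 18.88
eef_pos: [473.2, 17.4, 74.5]
tcp_rot: [3.141, 0.0, 1.533]
contact_force: [-1.0, 0.6, -1.4]
opening: 0.129
grasp_force: 58.9
```

```bash
python3 -m creep '[{"x":0,"y":0,"z":0.8,"rx":0,"ry":0,"rz":0,"hand":0},{"x":0,"y":0,"z":0,"rx":0,"ry":0,"rz":0,"hand":0},{"x":0,"y":0,"z":0,"rx":0,"ry":0,"rz":0,"hand":40},{"x":0,"y":0,"z":0,"rx":0,"ry":0,"rz":0,"hand":40},{"x":0,"y":0,"z":0,"rx":0,"ry":0,"rz":0,"hand":40},{"x":0,"y":0,"z":0,"rx":0,"ry":0,"rz":0,"hand":40},{"x":0,"y":0,"z":-10,"rx":0,"ry":0,"rz":0,"hand":40},{"x":0,"y":0,"z":-20,"rx":0,"ry":0,"rz":0,"hand":40},{"x":0,"y":0,"z":-30,"rx":0,"ry":0,"rz":0,"hand":40},{"x":0,"y":0,"z":-40,"rx":0,"ry":0,"rz":0,"hand":40},{"x":0,"y":0,"z":-40,"rx":0,"ry":0,"rz":0,"hand":40},{"x":0,"y":0,"z":-20,"rx":0,"ry":0,"rz":0,"hand":40},{"x":0,"y":0,"z":0,"rx":0,"ry":0,"rz":0,"hand":40},{"x":0,"y":0,"z":0,"rx":0,"ry":0,"rz":0,"hand":40}]'
python3 - <<'E'
from h import *
c=get_calibration("wrist");im=grab_frame("wrist")[:,:,::-1];np.savez("w9.npz",**c);cv2.imwrite("pics/w9.png",im)
E
```

```text
clock: 20.62
eef_pos: [472.5, 17.3, 232.8]
tcp_rot: [-3.141, 0.0, 1.533]
contact_force: [0.4, 0.9, 0.7]
opening: 0.467
grasp_force: 0.0
```

View pics/w9.png

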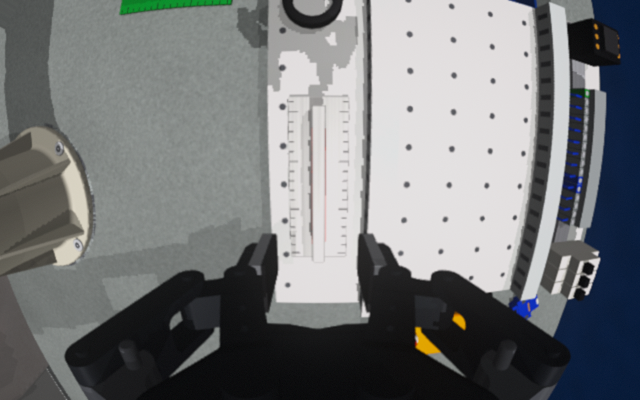

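The straightedge lies flat and parallel on the ledge, base (287–349, 96–257), clear of the duct, near edge and tape. The gripper is free.

```bash
python3 -c "
from rig import *
print(sign_off())"
```

```text
the job is handed in; nothing more can be done
None
```

I swept all five blocks into the bin as one group, laid the straightedge flat back on the front ledge, let go and handed the job in at about 21 s; the hand-in returned no verdict, so the result rests on my last camera views.

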